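Preload and lock the spindle collar

TASK

On the spindle cradle, loosen the collar's locking screw first, then slide the loose collar along the shaft against the spring unit until it presses the sprung plunger with about 10 N of preload, and turn the screw fully tight again there so that the collar keeps that preload by itself. Never squeeze the plunger with more than 18 N, leave the other things on the bench where they are, and let go at the end.

Things in the scene. Friction and masses are not known exactly. Their poses are not given: they have to be found in the camera images.
- cradle: Fixed spindle cradle: aluminium base 100 x 290 x 12 mm; two white end blocks carry a level steel shaft, 20 mm across, with ring grooves every 4 mm, its axis 62 mm above the bench. Origin: centre of the base's underside; local z up, local y along the shaft: spring unit at the +y end, collar starting towards the -y end. All on it but the collar and its screw stays below 80 mm.
- collar: Steel shaft collar, 42 mm across, 22 mm wide. Origin: its centre on the shaft axis; axes like the cradle's. It only slides along the cradle's y (160 mm in all), never turns. Screw tight: locked in a groove. Screw loose: drags with about 1.5 N, and the plunger pushes it back when it is let go.
- screw_head (a point): Centre of the locking screw's head: upright steel wing 30 mm long (own x), 10 thick (own y), 22 high, above the collar on an 8 mm stem; the point is 53 mm above the shaft axis (115 mm above the bench), the wing's lower edge 21 mm above the collar's top. Turns with the screw, does not rise. Gripped on its flat sides it can be turned and can carry the collar along the shaft.
- screw (a joint): Turn of the locking screw in rad, 0 = fully tight at its stop, growing anticlockwise seen from above, to 1.5. Its hidden dog swings into the nearest shaft groove: below 0.2 the collar is locked, above 0.6 free. Closing may nudge the collar by up to 2 mm, and a locked collar has up to 1 mm of play. Needs about 0.15 N m, a little more when the dog meets a ridge; stays where it is left.
- spring_unit: Fixed round housing 32 mm across at the shaft's +y end. Origin: centre of its front face, on the shaft axis; axes like the cradle's. From it, towards the collar, stands a sprung plunger with a 34 mm flange, at rest 20 to 60 mm out (differs, to be found by touch). It resists with 2 N at first touch, rising 1 N per mm; 15 mm of travel, then solid.
- flask: Amber bottle, 56 mm across, 120 mm high, standing; to be left alone. Origin: centre of its underside.
- driver: Screwdriver lying on the bench; to be left alone.
- spare_ring: Spare steel ring, 42 mm across, 15 mm high, lying on the bench; to be left alone. Origin: centre of its underside.
- beaker: Small glass beaker, 60 mm across, 75 mm high, standing; to be left alone. Origin: centre of its underside.

How it is judged:
By the outcome, as a careful person would: the job done as asked, in the order asked, and still so for the second after the job is handed in, with the robot touching nothing.
It also fails if it takes over 58 s, if anything falls off the work surface, if the arm or the gripper's body presses on something with over 40 N, if the wrist force passes 120 N, or if a joint passes its speed limit or range.

ROBOT

A 7-joint arm with a two-finger parallel gripper is mounted at the origin on the work surface. World frame = base frame: x ahead of the robot, y to its left, z up, the work surface at z = 0. Lengths are in m, angles in rad, forces in N, time in s.
With the tool pointing down it reaches from about 0.425 to 0.875 m from the base axis. Payload 8.4 kg.
Tool frame: the origin (TCP) lies between the finger pads; the fingertips stand 22 mm ahead of it and the grasp point (between the pads) lies 3 mm ahead of it; z points along the fingers, y is the line along which they close (so a half turn about z gives the same grasp; the last joint's range is limited). The gripper opens to 85 mm and grips with 20 to 120 N. Pads are 22 mm wide; open, the fingers measure 114 mm over their backs; the gripper's body (76 mm by 85 mm) begins 54 mm behind the grasp point. The pads swing forward as they close: fully open they stand 13 mm farther back than shut.
Start: joints at [-1.373, 0.333, 0.04, 1.465, -0.013, 1.343, -0.059], TCP at [0.19, 0.622, 0.253] pointing down, gripper open.
Joint ranges: [-2.58, 2.58], [-0.38, 2.09], [-1.3, 1.39], [0.25, 2.4], [-1.5, 4.64], [0.08, 2.09], [-2.65, 2.65]. Speed limits (rad/s): [2.22, 2.22, 2.79, 2.79, 3.14, 3.14, 3.14].

INTERFACE

Orientations are given as [roll, pitch, yaw] about the fixed x, y, z axes, in that order (R = Rz(yaw) Ry(pitch) Rx(roll)).
In Python, from plant import observe, capture, hand_in gives the robot as it stands. The module is installed in compiled form; this text tells all that it offers.
- The arm moves only by the shell command python3 -m handwheel 'ROWS' [FORCE]. ROWS is a JSON object of lists of equal length, an entry for each row: "twist": the turn, a rotation vector about the tool's x, y, z in degrees, a list of three; "delta_pos": the shift along the tool's x, y, z in m, a list of three; "grip": the opening, from 0 (shut) to 1 (fully open). A call has 1 to 8 rows; each row shifts and turns the commanded pose from where the row before left it, along the tool's axes as they then stand; what a row does not reach is not made up. A row lasts 1/12 s, in which the tool goes at most 41.7 mm and 7.16 degrees, less where a joint would pass 70% of its speed; a pose out of reach is approached as far as the arm can. A call with a gripper value outside its range is refused whole. The fingers move at their own pace and stop on an object; FORCE is the grip in N (left out, the last holds). Time passes only in rows, so rows that do not move let the fingers close. It gives the time, the measured TCP pose, the force, the opening and the grip force at its end, in the units of the state.
- observe(): the state, without advancing time (a new reading comes with each control period).
- capture(name): name is "scene" or "side" or "wrist"; returns a dict with "pixels" (480x640x3 uint8, red, green, blue), "fx", "fy", "cx", "cy" (pixels), "dist" ([k1, k2, p1, p2, k3] as OpenCV has them; the pictures are not rectified), "rvec" (rotation vector, rad) and "tvec" (3), from world to camera coordinates, as OpenCV has them. Camera axes: x right, y down, z forward; pixel columns grow to the right and rows downward; lengths in m; the calibration is good to about 2 mm. A picture is of the moment at which its call begins. There is no depth.
- hand_in(): hands the job in; it is judged then, once.
The state is a dict: "time": time; "qpos": joint angles; "qd": joint speeds; "tau": joint torques, N m; "tool_pos": TCP position; "orientation": TCP orientation; "ft_force": force on the tool from outside, world axes, zero at the start; "moment": the same for the moment, N m; "width": finger opening in m; "gripper_force": force on a finger pad.
Only numpy, scipy, OpenCV 4.12 (cv2) and the standard library are available. Lean on these libraries where they do the work, as an engineer would, in place of code of your own. Each camera call takes 0.05 s, during which the arm holds its last target. There are 200 camera calls.

## Working session

There is one attempt and no reset: what is moved stays moved. The work goes in short steps, Python scripts to look and compute and a shell command to move; the robot and the scene stay as the last step left them, time stands still between calls to the robot, and variables do not carry over. Pictures are saved under pics/ and viewed, at most 10 in all, crops included, and the job is handed in when it is done.

```bash
mkdir -p pics; python3 - <<'E'
from plant import observe,capture
import cv2,numpy as np,json
s=observe();print({k:np.round(v,3).tolist() for k,v in s.items()})
for n in ["scene","side"]:
    c=capture(n);cv2.imwrite(f"pics/{n}0.png",c["pixels"][:,:,::-1])
    print(n,[c[k] for k in("fx","fy","cx","cy")],np.array(c["dist"]),np.array(c["rvec"]),np.array(c["tvec"]))
    c.pop("pixels");json.dump({k:np.array(v).tolist() for k,v in c.items()},open(n+".json","w"))
E
```

```text
{'time': 0.0, 'qpos': [-1.373, 0.334, 0.04, 1.466, -0.013, 1.343, -0.059], 'qd': [-0.002, -0.001, 0.001, -0.0, -0.001, 0.0, 0.001], 'tau': [0.0, -65.855, 1.366, -40.557, 0.017, 0.012, 0.0], 'tool_pos': [0.19, 0.621, 0.252], 'orientation': [-3.14, 0.0, 2.845], 'ft_force': [-0.608, 0.187, -0.407], 'moment': [-0.0, 0.075, -0.059], 'gripper_force': 0.0, 'width': 0.086}
scene [485.32593264896866, 485.32593264896866, 316.1602890630249, 247.7249219027992] [-0.10438435  0.          0.          0.          0.        ] [ 1.43661349  1.92514144 -0.98020194] [ 0.16589292 -0.2499978   1.22050695]
side [594.9431095611146, 594.9431095611146, 324.2756414699564, 241.17617544070856] [-0.01404191  0.          0.          0.          0.        ] [ 2.1180914  -0.80406557  0.38581016] [-0.45940985  0.32809634  0.67681739]
```

View pics/scene0.png

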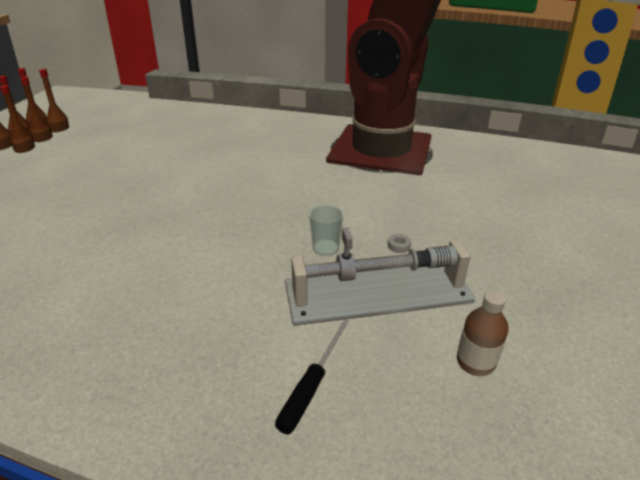

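View pics/side0.png

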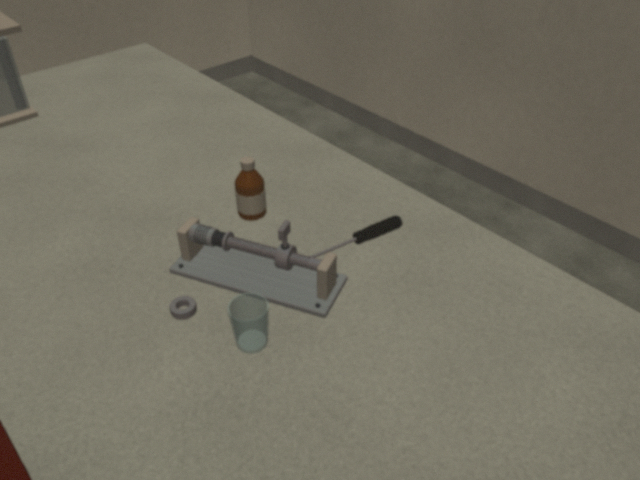

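The scene view shows the cradle at about (380,280), the collar at (347,265), its wing at (347,240) and the spring unit at about (438,257). The side view shows the wing at (285,232) and the spring unit at (205,236). I'll enlarge both for precise pixel readings.

```bash
python3 - <<'E'
import cv2,numpy as np
a=cv2.imread("pics/scene0.png")[200:330,280:480];b=cv2.imread("pics/side0.png")[205:325,160:360]
a=cv2.resize(a,None,fx=4,fy=4,interpolation=cv2.INTER_CUBIC);b=cv2.resize(b,None,fx=4,fy=4,interpolation=cv2.INTER_CUBIC)
cv2.imwrite("pics/a.png",a);cv2.imwrite("pics/b.png",b)
E
```

```text
(no output)
```

View pics/a.png

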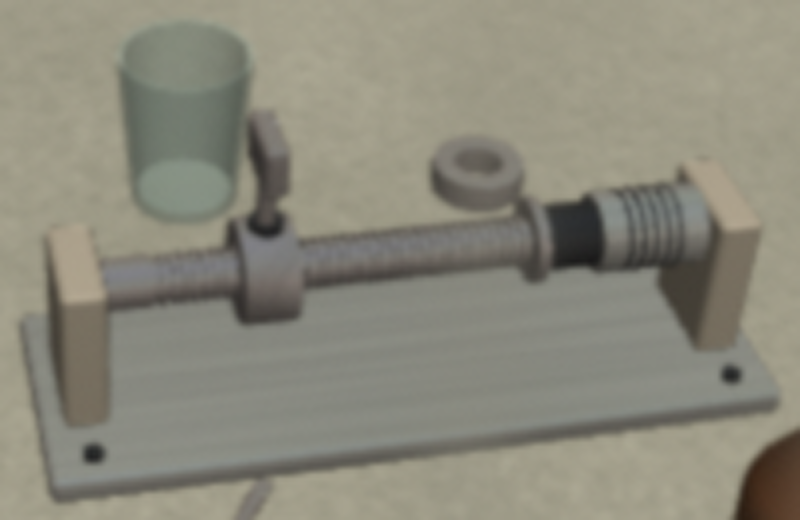

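View pics/b.png

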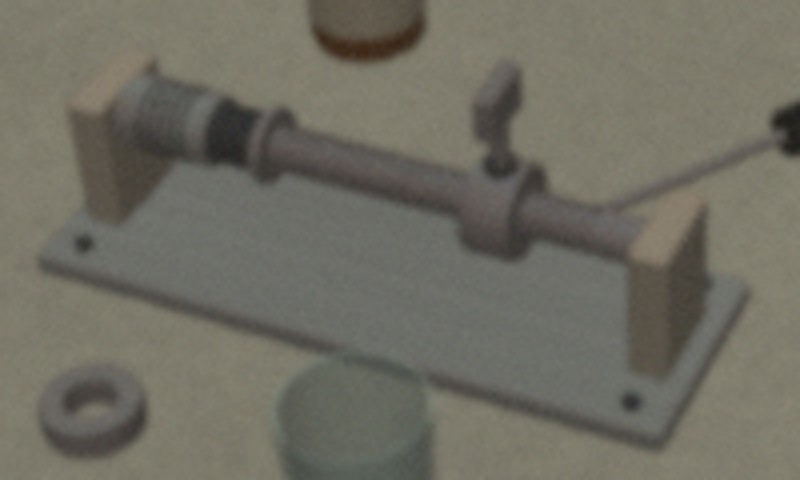

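The crops show the base corners, the wing with its top edges nearly across the shaft, the plunger flange, and the spare ring and beaker on the robot's side. Next I'll compute positions from these.

```bash
cat > h.py <<'E'
import json,cv2,numpy as np
def ray(n,uv,crop=None):
    c=json.load(open(n+".json")) if isinstance(n,str) else n
    K=np.array([[c["fx"],0,c["cx"]],[0,c["fy"],c["cy"]],[0,0,1.]])
    p=cv2.undistortPoints(np.array([[uv]],float),K,np.array(c["dist"]))[0,0]
    R=cv2.Rodrigues(np.array(c["rvec"]))[0];t=np.array(c["tvec"])
    return -R.T@t,R.T@np.array([*p,1.])
def onz(n,uv,z):
    o,d=ray(n,uv);return o+d*(z-o[2])/d[2]
def tri(r1,r2):
    (a,d),(b,e)=r1,r2
    s=np.linalg.lstsq(np.c_[d,-e],b-a,rcond=None)[0]
    p,q=a+s[0]*d,b+s[1]*e;return (p+q)/2,np.linalg.norm(p-q)
sc=lambda u,v:(280+(u+.5)/4-.5,200+(v+.5)/4-.5)
sd=lambda u,v:(160+(u+.5)/4-.5,205+(v+.5)/4-.5)
E
python3 - <<'E'
from h import *
np.set_printoptions(precision=4,suppress=True)
P=lambda t,x:print(t,x)
for t,u in dict(FL=(57,488),FR=(776,393),BL=(24,318)).items(): P("scene "+t,onz("scene",sc(*u),.012))
for t,u in dict(y_end_near=(42,258),y_end_far=None,my_near=(660,437),my_far=(746,290)).items():
    if u:P("side "+t,onz("side",sd(*u),.012))
for t,u in dict(s1=(93,454),s2=(731,374)).items(): P("scene screw "+t,onz("scene",sc(*u),.012))
for t,u in dict(s3=(84,243),s4=(631,402)).items(): P("side screw "+t,onz("side",sd(*u),.012))
P("wing centre tri",tri(ray("scene",sc(270,158)),ray("side",sd(497,103))))
P("wc scene",onz("scene",sc(270,158),.115));P("wc side",onz("side",sd(497,103),.115))
for u in [(263,113),(279,150)]:P("wt scene",onz("scene",sc(*u),.126))
for u in [(512,68),(487,97)]:P("wt side",onz("side",sd(*u),.126))
P("collar sc",onz("scene",sc(267,268),.062));P("collar sd",onz("side",sd(500,213),.062))
P("flange sc",onz("scene",sc(537,238),.062));P("flange sd",onz("side",sd(270,145),.062))
P("housing sc",onz("scene",sc(605,230),.062));P("housing sd",onz("side",sd(207,125),.062))
P("beaker",onz("scene",sc(184,190),.0)); P("ring",onz("scene",sc(478,185),.0)); P("flask",onz("scene",(479,365),0.))
E
```

```text
scene FL [ 0.6547 -0.0121  0.012 ]
scene FR [0.5271 0.2409 0.012 ]
scene BL [ 0.5663 -0.0562  0.012 ]
side y_end_near [0.4372 0.1976 0.012 ]
side my_near [ 0.5632 -0.0574  0.012 ]
side my_far [ 0.6471 -0.0168  0.012 ]
scene screw s1 [ 0.6339 -0.005   0.012 ]
scene screw s2 [0.5205 0.2231 0.012 ]
side screw s3 [0.4557 0.1943 0.012 ]
side screw s4 [ 0.5675 -0.0352  0.012 ]
wing centre tri (array([0.5697, 0.0443, 0.1141]), np.float64(0.001580888671692521))
wc scene [0.5717 0.0441 0.115 ]
wc side [0.5689 0.0443 0.115 ]
wt scene [0.5602 0.0382 0.126 ]
wt scene [0.5814 0.0493 0.126 ]
wt side [0.5786 0.0464 0.126 ]
wt side [0.5597 0.0381 0.126 ]
collar sc [0.5685 0.0441 0.062 ]
collar sd [0.5659 0.0426 0.062 ]
flange sc [0.5208 0.1401 0.062 ]
flange sd [0.5219 0.1412 0.062 ]
housing sc [0.5081 0.1651 0.062 ]
housing sd [0.5097 0.1704 0.062 ]
beaker [ 0.4469 -0.0221  0.    ]
ring [0.4052 0.1055 0.    ]
flask [0.6527 0.2554 0.    ]
```

```bash
R='{"twist":[[0,0,0],[0,0,0],[0,0,0],[0,0,0],[0,0,0],[0,0,0],[0,0,0],[0,0,0]],"delta_pos":[[-0.022,-0.0184,0]],"grip":[1]}'
python3 -m handwheel '{"twist":[[0,0,0],[0,0,0],[0,0,0],[0,0,0],[0,0,0],[0,0,0],[0,0,0],[0,0,0]],"delta_pos":[[-0.022,-0.018,0],[-0.022,-0.018,0],[-0.022,-0.018,0],[-0.022,-0.018,0],[-0.022,-0.018,0],[-0.022,-0.018,0],[-0.022,-0.018,0],[-0.022,-0.018,0]],"grip":[1,1,1,1,1,1,1,1]}' 40
python3 -m handwheel '{"twist":[[0,0,0],[0,0,0],[0,0,0],[0,0,0],[0,0,0],[0,0,0],[0,0,0],[0,0,0]],"delta_pos":[[-0.022,-0.018,0],[-0.022,-0.018,0],[-0.022,-0.018,0],[-0.022,-0.018,0],[-0.022,-0.018,0],[-0.022,-0.018,0],[-0.022,-0.018,0],[-0.022,-0.018,0]],"grip":[1,1,1,1,1,1,1,1]}'
```

```text
time: 0.77
tool_pos: [0.3168, 0.4309, 0.253]
orientation: [-3.141, -0.0, 2.845]
ft_force: [0.3, 0.6, 0.2]
width: 0.0853
gripper_force: 0.0
time: 1.43
tool_pos: [0.4429, 0.2418, 0.2531]
orientation: [-3.141, -0.0, 2.845]
ft_force: [0.4, 1.0, 0.4]
width: 0.0855
gripper_force: 0.0
```

```bash
python3 -m handwheel '{"twist":[[0,0,0],[0,0,0],[0,0,0],[0,0,0],[0,0,0],[0,0,0],[0,0,0],[0,0,0]],"delta_pos":[[-0.022,-0.018,0],[-0.022,-0.018,0],[-0.022,-0.018,0],[-0.022,-0.018,0],[-0.022,-0.018,0],[-0.022,-0.018,0],[-0.022,-0.018,0],[-0.022,-0.018,0]],"grip":[1,1,1,1,1,1,1,1]}' >/dev/null
python3 -m handwheel '{"twist":[[0,0,7],[0,0,7],[0,0,7],[0,0,7],[0,0,7],[0,0,7],[0,0,7],[0,0,7]],"delta_pos":[[0,0,0],[0,0,0],[0,0,0],[0,0,0],[0,0,0],[0,0,0],[0,0,0],[0,0,0]],"grip":[1,1,1,1,1,1,1,1]}' >/dev/null
python3 -m handwheel '{"twist":[[0,0,7],[0,0,7],[0,0,7],[0,0,7],[0,0,7],[0,0,7],[0,0,7],[0,0,7]],"delta_pos":[[0,0,0],[0,0,0],[0,0,0],[0,0,0],[0,0,0],[0,0,0],[0,0,0],[0,0,0]],"grip":[1,1,1,1,1,1,1,1]}' >/dev/null
python3 -m handwheel '{"twist":[[0,0,7],[0,0,7],[0,0,7],[0,0,3.5],[0,0,0]],"delta_pos":[[0,0,0],[0,0,0],[0,0,0],[0,0,0],[0,0,0]],"grip":[1,1,1,1,1]}'
python3 - <<'E'
from plant import *
import numpy as np,cv2,json
s=observe();print(np.round(s["qpos"],3),s["tool_pos"],s["orientation"],s["ft_force"],s["moment"])
yaw=s["orientation"][2];d=np.array([.57,.0443])-s["tool_pos"][:2]
print("tool dx,dy",d@[np.cos(yaw),np.sin(yaw)],d@[np.sin(yaw),-np.cos(yaw)])
c=capture("wrist");cv2.imwrite("pics/w1.png",c["pixels"][:,:,::-1])
c.pop("pixels");json.dump({k:np.array(v).tolist() for k,v in c.items()},open("wrist.json","w"))
E
```

```text
time: 3.85
tool_pos: [0.5684, 0.0541, 0.253]
orientation: [-3.142, 0.001, 0.46]
ft_force: [-0.3, -0.0, -0.2]
width: 0.0853
gripper_force: 0.0
[-0.892  0.216  0.839  1.695 -0.165  1.305 -1.131] [0.56841011 0.05410071 0.25299185] [-3.14156582e+00  7.36990494e-04  4.59618819e-01] [-0.30493629 -0.0248698  -0.19874099] [ 0.0228242  -0.04569186  0.02139584]
tool dx,dy -0.0029227635224387196 0.009488898093259417
```

View pics/w1.png

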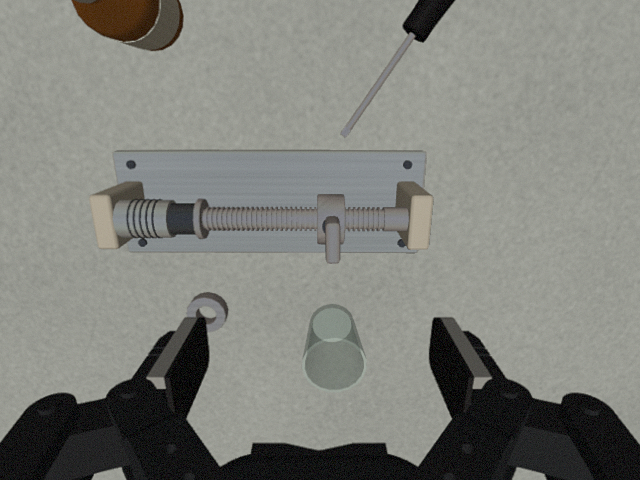

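The wrist view shows the wing's top at about (333,242), upright in the image. Base screws are at (131,164) and (407,164), and the flange is at (201,218).

```bash
python3 - <<'E'
from h import *
np.set_printoptions(precision=4,suppress=True)
w=lambda u,z:onz("wrist",u,z)
for n,u,z in [("s2",(131,164),.012),("s1",(407,164),.012),("s3",(142.5,242.5),.012),("s4",(402,242.5),.012),("wing near",(333,262),.126),("wing c",(333,242),.126),("collar L",(317,218),.062),("collar R",(345,218),.062),("flange R",(207,218),.062),("housing R",(168,217),.062)]:print(n,w(u,z))
a=w((407,164),.012);b=w((131,164),.012);d=b-a;print(np.degrees(np.arctan2(d[1],d[0])))
a=w((402,242.5),.012);b=w((142.5,242.5),.012);d=b-a;print(np.degrees(np.arctan2(d[1],d[0])))
E
```

```text
s2 [0.5209 0.2233 0.012 ]
s1 [ 0.6336 -0.0046  0.012 ]
s3 [0.452  0.1895 0.012 ]
s4 [ 0.5655 -0.039   0.012 ]
wing near [0.5566 0.0367 0.126 ]
wing c [0.5695 0.0433 0.126 ]
collar L [0.5634 0.0526 0.062 ]
collar R [0.5737 0.0319 0.062 ]
flange R [0.523  0.1342 0.062 ]
housing R [0.5094 0.1636 0.062 ]
116.31713886616372
116.41022039501821
```

```bash
python3 -m handwheel '{"twist":[[0,0,0],[0,0,0],[0,0,0],[0,0,0],[0,0,0],[0,0,0],[0,0,0],[0,0,0]],"delta_pos":[[-0.0033,0.0096,0],[0,0,0.018],[0,0,0.018],[0,0,0.018],[0,0,0.018],[0,0,0.018],[0,0,0.018],[0,0,0]],"grip":[1,1,1,1,1,1,1,1]}'
python3 -m handwheel '{"twist":[[0,0,0],[0,0,0],[0,0,0],[0,0,0]],"delta_pos":[[0,0,0.014],[0,0,0.013],[0,0,0],[0,0,0]],"grip":[1,1,0.5,0.5]}'
python3 -m handwheel '{"twist":[[0,0,0],[0,0,0],[0,0,0],[0,0,0],[0,0,0],[0,0,0]],"delta_pos":[[0,0,0],[0,0,0],[0,0,0],[0,0,0],[0,0,0],[0,0,0]],"grip":[0.3,0.25,0.2,0,0,0]}' 40
```

```text
time: 4.57
tool_pos: [0.5681, 0.043, 0.1422]
orientation: [-3.141, 0.005, 0.464]
ft_force: [-0.6, -0.4, -0.3]
width: 0.0852
gripper_force: 0.0
time: 4.9
tool_pos: [0.5697, 0.0436, 0.1183]
orientation: [-3.142, 0.001, 0.463]
ft_force: [-0.2, 0.3, -0.0]
width: 0.0641
gripper_force: 0.0
time: 5.4
tool_pos: [0.5703, 0.0441, 0.1189]
orientation: [3.142, -0.001, 0.463]
ft_force: [-1.0, 0.1, 5.8]
width: 0.0092
gripper_force: 43.7
```

```bash
python3 -m handwheel '{"twist":[[0,0,0],[0,0,-3],[0,0,-5],[0,0,-5],[0,0,-5],[0,0,0]],"delta_pos":[[0,0,0],[0,0,0],[0,0,0],[0,0,0],[0,0,0],[0,0,0]],"grip":[0,0,0,0,0,0]}' 60
python3 -c "
from plant import *;s=observe();print(s['moment'],s['qpos'])"
python3 -m handwheel '{"twist":[[0,0,-6],[0,0,-6],[0,0,-6],[0,0,-6],[0,0,-6],[0,0,-6],[0,0,-6],[0,0,0]],"delta_pos":[[0,0,0],[0,0,0],[0,0,0],[0,0,0],[0,0,0],[0,0,0],[0,0,0],[0,0,0]],"grip":[0,0,0,0,0,0,0,0]}'
python3 -c "
from plant import *;s=observe();print(s['moment'],s['qpos'])"
```

```text
time: 5.9
tool_pos: [0.5702, 0.0441, 0.1189]
orientation: [-3.142, -0.001, 0.782]
ft_force: [-1.7, 0.4, 7.0]
width: 0.0092
gripper_force: 62.6
[0.08691334 0.36195373 0.04368579] [-0.75776518  0.34465577  0.72510837  1.84510353 -0.2622109   1.04852203
 -0.71841341]
time: 6.57
tool_pos: [0.5699, 0.0438, 0.1189]
orientation: [-3.141, -0.0, 1.516]
ft_force: [-4.0, -0.1, 7.1]
width: 0.0092
gripper_force: 62.8
[-0.05375881  0.81456658  0.08214948] [-0.64725208  0.3182256   0.58603014  1.84062689 -0.20227782  1.04232576
 -0.03644658]
```

```bash
cat > f.py <<'E'
from plant import observe
import numpy as np
s=observe();u=np.array([-.4439,.8961]);v=np.array([.8961,.4439])
p=np.array(s["tool_pos"][:2])-[.5699,.0438];f=np.array(s["ft_force"][:2])
print("t %.2f along %.2f mm lat %.2f | F along %.2f lat %.2f z %.2f | yaw %.3f mz %.3f"%(s["time"],p@u*1e3,p@v*1e3,f@u,f@v,s["ft_force"][2],s["orientation"][2],s["moment"][2]))
E
python3 f.py
python3 -m handwheel '{"twist":[[0,0,0],[0,0,0],[0,0,0]],"delta_pos":[[0.00174,-0.00098,0],[0.00174,-0.00098,0],[0,0,0]],"grip":[0,0,0]}' >/dev/null; python3 f.py
python3 -m handwheel '{"twist":[[0,0,0],[0,0,0],[0,0,0],[0,0,0]],"delta_pos":[[0.00174,-0.00098,0],[0.00174,-0.00098,0],[0.00174,-0.00098,0],[0,0,0]],"grip":[0,0,0,0]}' >/dev/null; python3 f.py
```

```text
t 6.57 along 0.03 mm lat -0.03 | F along 1.67 lat -3.65 z 7.06 | yaw 1.516 mz 0.082
t 6.82 along 3.65 mm lat 0.00 | F along 0.13 lat -3.18 z 6.72 | yaw 1.509 mz 0.074
t 7.15 along 9.67 mm lat 0.04 | F along -0.35 lat -3.37 z 7.42 | yaw 1.509 mz 0.102
```

```bash
python3 -m handwheel '{"twist":[[0,0,0],[0,0,0],[0,0,0],[0,0,0],[0,0,0],[0,0,0],[0,0,0],[0,0,0]],"delta_pos":[[0.00435,-0.00246,0],[0.00435,-0.00246,0],[0.00435,-0.00246,0],[0.00435,-0.00246,0],[0.00435,-0.00246,0],[0.00435,-0.00246,0],[0.00435,-0.00246,0],[0,0,0]],"grip":[0,0,0,0,0,0,0,0]}' >/dev/null; python3 f.py
python3 -m handwheel '{"twist":[[0,0,0],[0,0,0],[0,0,0],[0,0,0],[0,0,0],[0,0,0],[0,0,0],[0,0,0]],"delta_pos":[[0.00435,-0.00246,0],[0.00435,-0.00246,0],[0.00435,-0.00246,0],[0.00435,-0.00246,0],[0.00435,-0.00246,0],[0.00435,-0.00246,0],[0.00435,-0.00246,0],[0,0,0]],"grip":[0,0,0,0,0,0,0,0]}' >/dev/null; python3 f.py
python3 -m handwheel '{"twist":[[0,0,0],[0,0,0],[0,0,0],[0,0,0]],"delta_pos":[[0.00174,-0.00098,0],[0.00087,-0.00049,0],[0,0,0],[0,0,0]],"grip":[0,0,0,0]}' >/dev/null; python3 f.py
```

```text
t 7.82 along 45.69 mm lat 0.21 | F along 1.36 lat -4.60 z 9.40 | yaw 1.510 mz 0.074
t 8.48 along 80.70 mm lat 0.34 | F along 1.74 lat -4.00 z 10.12 | yaw 1.510 mz 0.114
t 8.82 along 82.85 mm lat 0.30 | F along -0.42 lat -4.74 z 9.94 | yaw 1.509 mz 0.048
```

```bash
for i in 1 ; do
python3 -m handwheel '{"twist":[[0,0,0],[0,0,0],[0,0,0]],"delta_pos":[[0.00174,-0.00098,0],[0,0,0],[0,0,0]],"grip":[0,0,0]}' >/dev/null; python3 f.py
python3 -m handwheel '{"twist":[[0,0,0],[0,0,0],[0,0,0]],"delta_pos":[[0.00174,-0.00098,0],[0,0,0],[0,0,0]],"grip":[0,0,0]}' >/dev/null; python3 f.py
python3 -m handwheel '{"twist":[[0,0,0],[0,0,0],[0,0,0]],"delta_pos":[[0.00174,-0.00098,0],[0,0,0],[0,0,0]],"grip":[0,0,0]}' >/dev/null; python3 f.py
python3 -m handwheel '{"twist":[[0,0,0],[0,0,0],[0,0,0]],"delta_pos":[[0.00174,-0.00098,0],[0,0,0],[0,0,0]],"grip":[0,0,0]}' >/dev/null; python3 f.py
python3 -m handwheel '{"twist":[[0,0,0],[0,0,0],[0,0,0]],"delta_pos":[[0.00174,-0.00098,0],[0,0,0],[0,0,0]],"grip":[0,0,0]}' >/dev/null; python3 f.py
python3 -m handwheel '{"twist":[[0,0,0],[0,0,0],[0,0,0]],"delta_pos":[[0.00174,-0.00098,0],[0,0,0],[0,0,0]],"grip":[0,0,0]}' >/dev/null; python3 f.py
done
```

```text
t 9.07 along 84.77 mm lat 0.31 | F along -0.45 lat -5.07 z 9.97 | yaw 1.509 mz 0.073
t 9.32 along 86.76 mm lat 0.32 | F along -1.45 lat -4.86 z 9.35 | yaw 1.509 mz 0.106
t 9.57 along 88.74 mm lat 0.32 | F along -1.13 lat -3.89 z 10.15 | yaw 1.509 mz 0.112
t 9.82 along 90.73 mm lat 0.33 | F along -0.01 lat -6.55 z 9.24 | yaw 1.509 mz 0.067
t 10.07 along 92.76 mm lat 0.33 | F along -0.43 lat -5.19 z 9.39 | yaw 1.509 mz 0.105
t 10.32 along 94.54 mm lat 0.33 | F along -1.14 lat -5.54 z 10.10 | yaw 1.509 mz 0.059
```

```bash
python3 -m handwheel '{"twist":[[0,0,0],[0,0,0],[0,0,0]],"delta_pos":[[0.00174,-0.00098,0],[0,0,0],[0,0,0]],"grip":[0,0,0]}' >/dev/null; python3 f.py
python3 -m handwheel '{"twist":[[0,0,0],[0,0,0],[0,0,0]],"delta_pos":[[0.00174,-0.00098,0],[0,0,0],[0,0,0]],"grip":[0,0,0]}' >/dev/null; python3 f.py
python3 -m handwheel '{"twist":[[0,0,0],[0,0,0],[0,0,0]],"delta_pos":[[0.00087,-0.00049,0],[0,0,0],[0,0,0]],"grip":[0,0,0]}' >/dev/null; python3 f.py
```

```text
t 10.57 along 95.95 mm lat 0.32 | F along -2.89 lat -4.46 z 9.13 | yaw 1.509 mz 0.096
t 10.82 along 97.47 mm lat 0.33 | F along -4.80 lat -5.33 z 8.48 | yaw 1.508 mz 0.099
t 11.07 along 98.07 mm lat 0.31 | F along -6.11 lat -4.30 z 8.39 | yaw 1.508 mz 0.090
```

```bash
python3 -m handwheel '{"twist":[[0,0,0],[0,0,0],[0,0,0]],"delta_pos":[[0.00104,-0.00059,0],[0,0,0],[0,0,0]],"grip":[0,0,0]}' >/dev/null; python3 f.py
python3 -m handwheel '{"twist":[[0,0,0]],"delta_pos":[[0,0,0]],"grip":[0]}' >/dev/null; python3 f.py
python3 -m handwheel '{"twist":[[0,0,0]],"delta_pos":[[0,0,0]],"grip":[0]}' >/dev/null; python3 f.py
python3 -m handwheel '{"twist":[[0,0,0],[0,0,0],[0,0,0]],"delta_pos":[[0.00104,-0.00059,0],[0,0,0],[0,0,0]],"grip":[0,0,0]}' >/dev/null; python3 f.py
python3 -m handwheel '{"twist":[[0,0,0]],"delta_pos":[[0,0,0]],"grip":[0]}' >/dev/null; python3 f.py
python3 -m handwheel '{"twist":[[0,0,0]],"delta_pos":[[0,0,0]],"grip":[0]}' >/dev/null; python3 f.py
python3 -m handwheel '{"twist":[[0,0,0],[0,0,0],[0,0,0]],"delta_pos":[[0.00104,-0.00059,0],[0,0,0],[0,0,0]],"grip":[0,0,0]}' >/dev/null; python3 f.py
python3 -m handwheel '{"twist":[[0,0,0]],"delta_pos":[[0,0,0]],"grip":[0]}' >/dev/null; python3 f.py
python3 -m handwheel '{"twist":[[0,0,0]],"delta_pos":[[0,0,0]],"grip":[0]}' >/dev/null; python3 f.py
```

```text
t 11.32 along 99.02 mm lat 0.31 | F along -6.76 lat -4.18 z 7.90 | yaw 1.508 mz 0.070
t 11.40 along 99.02 mm lat 0.34 | F along -7.58 lat -3.94 z 7.73 | yaw 1.508 mz 0.112
t 11.48 along 99.00 mm lat 0.32 | F along -7.66 lat -4.02 z 8.59 | yaw 1.508 mz 0.105
t 11.73 along 99.92 mm lat 0.33 | F along -7.21 lat -3.92 z 8.48 | yaw 1.508 mz 0.102
t 11.82 along 99.92 mm lat 0.32 | F along -7.94 lat -3.91 z 8.07 | yaw 1.508 mz 0.132
t 11.90 along 99.93 mm lat 0.29 | F along -7.97 lat -3.75 z 7.99 | yaw 1.508 mz 0.067
t 12.15 along 100.85 mm lat 0.31 | F along -8.77 lat -4.19 z 7.65 | yaw 1.508 mz 0.113
t 12.23 along 100.83 mm lat 0.31 | F along -7.99 lat -4.49 z 8.60 | yaw 1.507 mz 0.152
t 12.32 along 100.85 mm lat 0.34 | F along -8.28 lat -4.81 z 7.92 | yaw 1.508 mz 0.138
```

```bash
python3 -m handwheel '{"twist":[[0,0,0],[0,0,0],[0,0,0],[0,0,0]],"delta_pos":[[0.00104,-0.00059,0],[0.00104,-0.00059,0],[0.00087,-0.00049,0],[0,0,0]],"grip":[0,0,0,0]}' >/dev/null; python3 f.py
python3 -m handwheel '{"twist":[[0,0,0]],"delta_pos":[[0,0,0]],"grip":[0]}' >/dev/null; python3 f.py
python3 -m handwheel '{"twist":[[0,0,0]],"delta_pos":[[0,0,0]],"grip":[0]}' >/dev/null; python3 f.py
python3 -m handwheel '{"twist":[[0,0,0]],"delta_pos":[[0,0,0]],"grip":[0]}' >/dev/null; python3 f.py
```

```text
t 12.65 along 103.52 mm lat 0.33 | F along -9.99 lat -3.97 z 6.87 | yaw 1.507 mz 0.098
t 12.73 along 103.52 mm lat 0.30 | F along -10.27 lat -3.50 z 7.33 | yaw 1.507 mz 0.165
t 12.82 along 103.52 mm lat 0.31 | F along -11.62 lat -3.65 z 7.00 | yaw 1.507 mz 0.129
t 12.90 along 103.53 mm lat 0.30 | F along -10.17 lat -4.88 z 7.06 | yaw 1.507 mz 0.135
```

```bash
python3 -m handwheel '{"twist":[[0,0,5],[0,0,5],[0,0,5],[0,0,5],[0,0,5],[0,0,5],[0,0,0]],"delta_pos":[[0,0,0],[0,0,0],[0,0,0],[0,0,0],[0,0,0],[0,0,0],[0,0,0]],"grip":[0,0,0,0,0,0,0]}' >/dev/null; python3 f.py
python3 -m handwheel '{"twist":[[0,0,4],[0,0,4],[0,0,4],[0,0,0]],"delta_pos":[[0,0,0],[0,0,0],[0,0,0],[0,0,0]],"grip":[0,0,0,0]}' >/dev/null; python3 f.py
python3 -m handwheel '{"twist":[[0,0,4],[0,0,4],[0,0,4],[0,0,0]],"delta_pos":[[0,0,0],[0,0,0],[0,0,0],[0,0,0]],"grip":[0,0,0,0]}' >/dev/null; python3 f.py
```

```text
t 13.48 along 103.19 mm lat 0.66 | F along -11.68 lat -2.49 z 5.12 | yaw 0.977 mz -0.140
t 13.82 along 103.66 mm lat 0.74 | F along -11.57 lat -2.72 z 5.61 | yaw 0.770 mz -0.078
t 14.15 along 103.82 mm lat 0.78 | F along -10.05 lat -1.65 z 4.77 | yaw 0.560 mz -0.099
```

```bash
python3 -m handwheel '{"twist":[[0,0,3],[0,0,2.5],[0,0,0]],"delta_pos":[[0,0,0],[0,0,0],[0,0,0]],"grip":[0,0,0]}' >/dev/null; python3 f.py
python3 -m handwheel '{"twist":[[0,0,2],[0,0,0],[0,0,0]],"delta_pos":[[0,0,0],[0,0,0],[0,0,0]],"grip":[0,0,0]}' >/dev/null; python3 f.py
python3 -m handwheel '{"twist":[[0,0,2],[0,0,0],[0,0,0]],"delta_pos":[[0,0,0],[0,0,0],[0,0,0]],"grip":[0,0,0]}' >/dev/null; python3 f.py
```

```text
t 14.40 along 103.76 mm lat 0.78 | F along -9.77 lat -2.26 z 5.35 | yaw 0.466 mz 0.001
t 14.65 along 103.78 mm lat 0.79 | F along -9.50 lat -1.95 z 5.45 | yaw 0.434 mz 0.425
t 14.90 along 103.86 mm lat 0.77 | F along -10.95 lat -2.15 z 4.85 | yaw 0.400 mz 1.055
```

```bash
python3 -m handwheel '{"twist":[[0,0,0],[0,0,0],[0,0,0],[0,0,0]],"delta_pos":[[0,0,0],[0,0,0],[0,0,0],[0,0,0]],"grip":[0.3,0.4,0.5,0.6]}'; python3 f.py
python3 -m handwheel '{"twist":[[0,0,0],[0,0,0],[0,0,0],[0,0,0],[0,0,0],[0,0,-3.5],[0,0,0],[0,0,0]],"delta_pos":[[0,0,-0.02],[0,0,-0.025],[0,0,-0.03],[0,0,-0.03],[0,0,-0.03],[0,0,0],[0,0,0],[0,0,0]],"grip":[0.6,0.6,0.6,1,1,1,1,1]}'; python3 f.py
python3 - <<'E'
from plant import *
import cv2,json,numpy as np
c=capture("wrist");cv2.imwrite("pics/w2.png",c["pixels"][:,:,::-1]);c.pop("pixels")
json.dump({k:np.array(v).tolist() for k,v in c.items()},open("wrist2.json","w"))
E
```

```text
time: 15.23
tool_pos: [0.5229, 0.1405, 0.1182]
orientation: [-3.141, 0.0, 0.402]
ft_force: [-0.3, -0.6, 0.6]
width: 0.0515
gripper_force: 0.0
t 15.23 along 107.51 mm lat 0.80 | F along -0.38 lat -0.55 z 0.63 | yaw 0.402 mz -0.019
time: 15.9
tool_pos: [0.5228, 0.1403, 0.2529]
orientation: [-3.141, 0.0, 0.462]
ft_force: [0.5, -0.1, -1.4]
width: 0.0854
gripper_force: 0.0
t 15.90 along 107.42 mm lat 0.66 | F along -0.29 lat 0.39 z -1.40 | yaw 0.462 mz 0.033
```

View pics/w2.png

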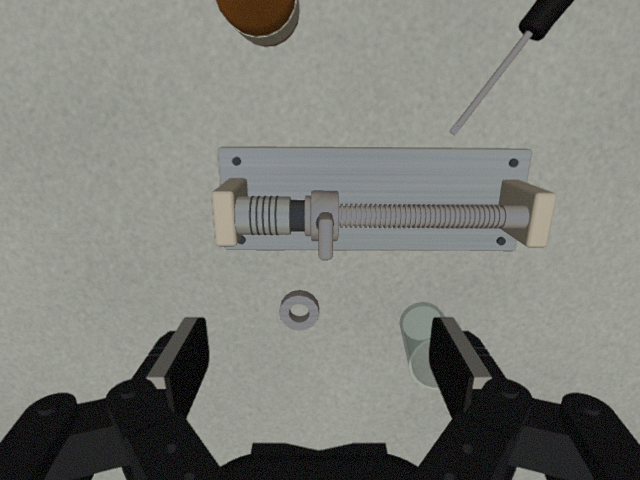

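The collar stayed put, at about (325,216) against the flange at (308,216). The wing is upright at (326,242), and the ring, beaker, driver and flask are in place. I'll check the displacement from the images.

```bash
python3 - <<'E'
from h import *
import cv2
a=cv2.imread("pics/w1.png")[185:275,180:360];b=cv2.imread("pics/w2.png")[185:275,225:405]
cv2.imwrite("pics/cmp.png",np.vstack([cv2.resize(i,None,fx=4.4,fy=3.3,interpolation=cv2.INTER_CUBIC) for i in(a,b)]))
E
```

```text
(no output)
```

View pics/cmp.png

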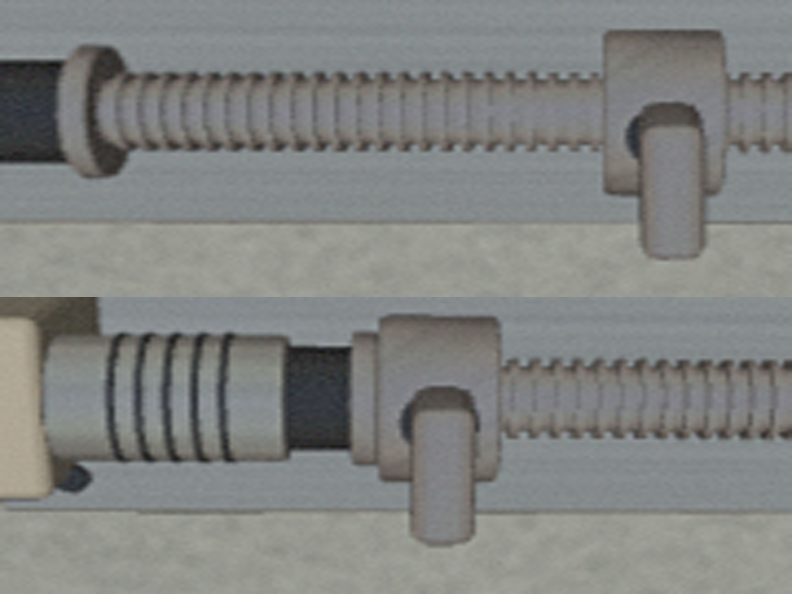

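```bash
python3 - <<'E'
from h import *
u=np.array([-.4439,.8961,0]);g=lambda w,p,z:onz(w,p,z)@u*1e3
print("wing disp",g("wrist2",(325.5,240),.126)-g("wrist",(332.7,242),.126))
# collar outer silhouettes: same depth assumption, mid of edges
print("collar disp",g("wrist2",(225+440/4.4,215),.062)-g("wrist",(180+663/4.4,215),.062))
for z in(.062,.079):print("flange back disp",g("wrist2",(225+351/4.4,217),z)-g("wrist",(180+60/4.4,217),z))
print("check end blk/screws",g("wrist2",(236,161),.012)-g("wrist",(131,164),.012))
E
```

```text
wing disp 102.41131162860364
collar disp 102.28739839770235
flange back disp 5.610450459163474
flange back disp 10.639700768684548
check end blk/screws 0.22446484828554603
```

```bash
python3 -c "
from plant import *;print(hand_in())"
```

```text
the job is handed in; nothing more can be done
None
```

I handed the job in after loosening the screw, sliding the collar about 103 mm onto the plunger and turning the screw back to its stop. The collar held its position when I let go; I estimate the preload at 9–10 N and the peak plunger force at about 12 N, and nothing else on the bench was touched.

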